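# Back the hand winch's drum off three teeth

### The job

The hand winch bolted to the bench is to get a new cable: back its drum off by three teeth, which brings the cable clamp on the drum's flange to the very top, and leave it locked there on its pawl. The hooked teeth hold the pawl fast, so first ease the crank forward a little to free it, lay the pawl right back on its stop, wind the drum back, then tip the pawl in again and bring the third tooth up firmly against it, so that no play is left. Never force the pawl, do not let the drum bang on to it, and leave everything else on the bench where it lies.

Things in the scene. Friction and masses are not known exactly. Their poses are not given: they have to be found in the camera images.
- winch: bare steel hand winch fixed to the bench, base 130 x 200 mm; origin on the bench under the shaft. x: along the level shaft, from drum to crank end; y: to the pawl's side; z up. Shaft axis at y 0, z 125 mm. Side plates up to z 149, flanges (148 mm wide) at x -50 and 16, ratchet wheel x 40 to 50, crank arm x 90 to 110 mm
- wheel_center (a point): centre of the ratchet wheel, on the shaft axis, x 45 mm in the winch's frame. Seen from the crank end (from winch +x), FORWARD (winding in) is counter-clockwise, the top going to -y; BACKWARD is clockwise, the top going to +y
- drum: drum, flanges, shaft and 15-tooth ratchet wheel (108 mm over the tips, 24 degrees a tooth), turning with the crank about winch x; origin on the shaft axis. Brake drag of about 1.2 N m (10 N at the crank handle) holds it wherever it is left. Its hooked teeth bar it from going back while the pawl is in; at the start a tooth is 0.5 to 2.5 degrees off the pawl
- pawl: dark pawl, 8 mm thick; origin at its pivot, beside the wheel. Its weight keeps it in the teeth, or on its stop once tipped past upright. The overhanging tooth holds its nose: it lifts only once the drum is eased 7 degrees or more forward (it rides up the next tooth's back and clicks over at 24), and goes in again only while the tooth is 7 to 18 degrees short of it; it sinks home as that comes up
- pawl_pivot (a point): the pawl's pivot, y 79.6, z 123.4 mm in the winch's frame. The pawl swings clear about it in the wheel's plane, nose up and over to +y, 77 degrees to its stop. Once free it takes under 3 N at the pin
- pawl_pin (a point): middle of the pawl's lifting pin, the grip point: a round steel pin, 12 mm thick, 40 mm long, parallel to the shaft (winch x), standing out from the pawl near its nose, 53 mm from the pivot. In the winch's frame it is at x = 70, y = 47, z = 165 mm with the pawl in, and at y = 113, z = 165 mm with the pawl laid back on its stop
- handle (a point): middle of the black crank handle, the grip point: a freely turning sleeve, 26 mm thick, 93 mm long, parallel to the shaft, x 155 mm in the winch's frame, 115 mm from the shaft axis. The crank is clamped on the shaft at an angle that varies: at the start it points to -y, 5 to 24 degrees below level, so forward is down, backward up and over. A push of 15 to 20 N seats a tooth
- cable_clamp (a point): middle of the cable clamp, a dark block 26 x 11 mm with two nuts on the outer face of the crank-side flange, 64 mm from the shaft axis; at the start 72.5 to 74.5 degrees (three teeth and the play) to the -y side of the top. With the third tooth hard against the pawl it is straight over the shaft: y 0, z 189 mm in the winch's frame
- grinder: blue angle grinder lying on the bench, 310 mm long; bystander
- hammer: hammer with wooden handle, 260 mm; bystander
- cutting_disc: black cutting disc, 115 mm, 4 mm thick, lying beside the winch; bystander
- shackle: steel bow shackle, about 95 x 72 mm, 22 mm high, lying in front of the winch by the crank; bystander
- spanner: steel spanner, 180 mm, lying on the crank handle's side of the winch; bystander
- flat_bar: black flat bar, 220 x 28 x 6 mm; bystander
- angle_offcut: offcut of steel angle, 90 mm long, 40 mm high; bystander
- bolt_tin: round open tin of nuts, 72 mm across, 50 mm high; bystander

How it is judged:
By the outcome, as a careful person would: the job done as asked, in the order asked, and still so for the second after the job is handed in, with the robot touching nothing.
It also fails if it takes over 64 s, if anything falls off the work surface, if the arm or the gripper's body presses on something with over 40 N, if the wrist force passes 120 N, or if a joint passes its speed limit or range.

### The arm

A 6-joint arm with a two-finger parallel gripper is mounted at the origin on the work surface. World frame = base frame: x ahead of the robot, y to its left, z up, the work surface at z = 0. Lengths are in m, angles in rad, forces in N, time in s.
With the tool pointing down it reaches from about 0.325 to 0.875 m from the base axis. Payload 4.4 kg.
Tool frame: the origin (TCP) lies at the very end of the fingers, on their centre line; the grasp point (between the pads) lies 19 mm behind it; z points along the fingers, y is the line along which they close (so a half turn about z gives the same grasp; the last joint's range is limited). The gripper opens to 85 mm and grips with 20 to 120 N. Pads are 22 mm wide; open, the fingers measure 114 mm over their backs; the gripper's body (76 mm by 85 mm) begins 54 mm behind the grasp point. The pads swing forward as they close: fully open they stand 13 mm farther back than shut.
Start: joints at [1.093, 0.207, 1.542, -0, 1.393, -0.15], TCP at [0.185, 0.545, 0.231] pointing down, gripper open.
Joint ranges: [-2.73, 2.73], [-0.86, 2.22], [0.23, 2.46], [-1.11, 4.25], [0.08, 2.63], [-2.82, 2.82]. Speed limits (rad/s): [2.79, 2.79, 3.14, 3.14, 3.14, 3.14].

### API

Orientations are given as a rotation vector (axis times angle).
In Python, from cell import status, viewer, manip gives the robot as it stands.
- The arm moves only by the tool jog_arm, never from a script. Its arguments are lists of equal length, an entry for each row: "dr": the turn, a rotation vector about the world's x, y, z in rad, a list of three; "travel": the shift along the world's x, y, z in m, a list of three; "grip": the finger opening in m, from 0 to 0.0854. A call has 1 to 20 rows; each row shifts and turns the commanded pose from where the row before left it; what a row does not reach is not made up. A row lasts 1/10 s, in which the tool goes at most 50 mm and 8.59 degrees, less where a joint would pass 70% of its speed; a pose out of reach is approached as far as the arm can. A call with a gripper value outside its range is refused whole. The fingers move at their own pace and stop on an object; "newtons" is the grip in N (left out, the last holds). Time passes only in rows, so rows that do not move let the fingers close. It gives the time, the measured TCP pose, the force, the opening and the grip force at its end, in the units of the state.
- status.observe(): the state, without advancing time (a new reading comes with each control period).
- viewer.capture(name): name is "side" or "top"; returns the picture (400x640x3 uint8, red, green, blue); there is no depth.
- viewer.camera_model(name): a dict with "K" (3x3 intrinsics, pixels), "k1" (the pictures are not rectified: a ray, as slopes to the right and down, at radius r is drawn at 1 + k1 r^2 times it, then the intrinsics apply), "cam_to_world" (4x4, takes a point from camera to world coordinates). Camera axes: x right, y down, z forward; pixel columns grow to the right and rows downward; lengths in m; the calibration is good to about 2 mm. A picture is of the moment at which its call begins. camera_model takes no time and is no camera call.
- manip.job_done(): hands the job in; it is judged then, once.
The state is a dict: "t": time; "joint_pos": joint angles; "qd": joint speeds; "effort": joint torques, N m; "ee_pos": TCP position; "eef_rot": TCP orientation; "force": force on the tool from outside, world axes, zero at the start; "moment": the same for the moment, N m; "gripper_width": finger opening in m; "gripper_force": force on a finger pad.
Only numpy, scipy, OpenCV 4.12 (cv2) and the standard library are available. Lean on these libraries where they do the work, as an engineer would, in place of code of your own. Each camera call takes 0.05 s, during which the arm holds its last target. There are 200 camera calls.

## Working session

There is one attempt and no reset: what is moved stays moved. The work goes in short steps, Python scripts to look and compute and a tool call to move; the robot and the scene stay as the last step left them, time stands still between calls to the robot, and variables do not carry over. Pictures are saved under pics/ and viewed, at most 13 in all, crops included, and the job is handed in when it is done.

Besides the shell and the picture viewer there is one more tool, called after "Call:" in YAML: its name, and indented under it one key for each argument. jog_arm: Moves the arm, as the interface text tells. Its arguments: {"type":"object","properties":{"dr":{"type":"array"},"travel":{"type":"array"},"grip":{"type":"array"},"newtons":{"type":"number"}},"required":["dr","travel","grip"]}

```bash
ls; mkdir -p pics; python3 - <<'E'
from cell import status, viewer
import cv2
for n in("side","top"):
    cv2.imwrite(f"pics/{n}0.png",cv2.cvtColor(viewer.capture(n),cv2.COLOR_RGB2BGR))
    m=viewer.camera_model(n);print(n,m)
print(status.observe())
E
```

```text
pics
side {'K': array([[465.70676134,   0.        , 313.0646889 ],
       [  0.        , 465.70676134, 201.0328636 ],
       [  0.        ,   0.        ,   1.        ]]), 'k1': 0.006268862700379724, 'cam_to_world': array([[ 0.96221986, -0.19705475,  0.18788923,  0.26555944],
       [-0.27216908, -0.67700476,  0.68380446, -0.80754565],
       [-0.00754501, -0.70910788, -0.70505964,  0.98830626],
       [ 0.        ,  0.        ,  0.        ,  1.        ]])}
top {'K': array([[402.93179385,   0.        , 317.57440173],
       [  0.        , 402.93179385, 202.4407747 ],
       [  0.        ,   0.        ,   1.        ]]), 'k1': 0.03574448458490006, 'cam_to_world': array([[ 1.92488558e-03, -9.97210639e-01,  7.46139148e-02,
         3.91813163e-01],
       [-9.99730391e-01, -1.92466314e-04,  2.32186873e-02,
         3.11469694e-02],
       [-2.31395613e-02, -7.46384916e-02, -9.96942153e-01,
         1.52185722e+00],
       [ 0.00000000e+00,  0.00000000e+00,  0.00000000e+00,
         1.00000000e+00]])}
{'t': 0.1, 'joint_pos': array([ 1.09353027e+00,  2.07383554e-01,  1.54283467e+00,  1.11462920e-05,
        1.39348533e+00, -1.50493159e-01]), 'qd': array([ 0.00162858, -0.00289552, -0.00367258, -0.00014674,  0.00150641,
        0.00148765]), 'effort': array([ 3.26568688e-04, -3.84090936e+01, -2.92550522e+01, -2.45692354e-04,
        4.80901566e-03, -1.58721582e-05]), 'ee_pos': array([0.18425173, 0.54395229, 0.230203  ]), 'eef_rot': array([-0.51090807, -3.09909782,  0.00314781]), 'force': array([-0.4259903 , -1.19163317,  0.40611078]), 'moment': array([ 0.00914691, -0.00537465,  0.00196719]), 'gripper_force': 0.0, 'gripper_width': 0.08543126186594954}
```

View pics/side0.png

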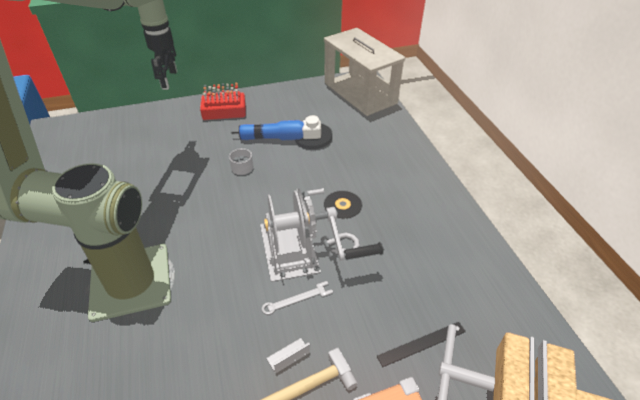

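View pics/top0.png

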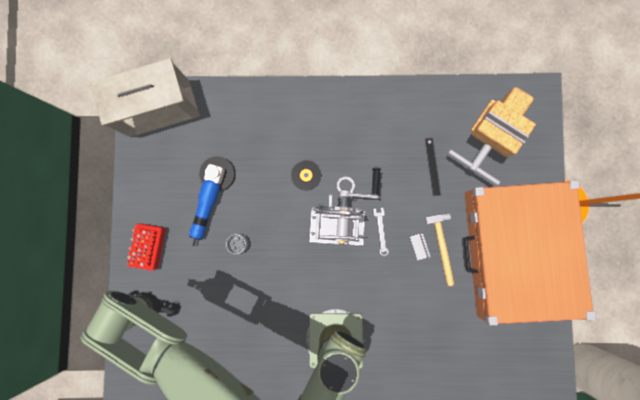

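The side view has the winch near (290,235) and the handle near (365,250). In the top view the winch is near (340,225) and the handle at (376,181). So winch +x is roughly world +x, and its +y is roughly world +y. I'll zoom in on both.

```bash
python3 - <<'E'
import cv2,numpy as np
a=cv2.imread("pics/side0.png")[180:290,250:400];b=cv2.imread("pics/top0.png")[160:260,295:395]
cv2.imwrite("pics/zs.png",cv2.resize(a,None,fx=5.3,fy=5.3,interpolation=cv2.INTER_CUBIC))
cv2.imwrite("pics/zt.png",cv2.resize(b,None,fx=6,fy=6,interpolation=cv2.INTER_CUBIC))
E
```

```text
(no output)
```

View pics/zs.png

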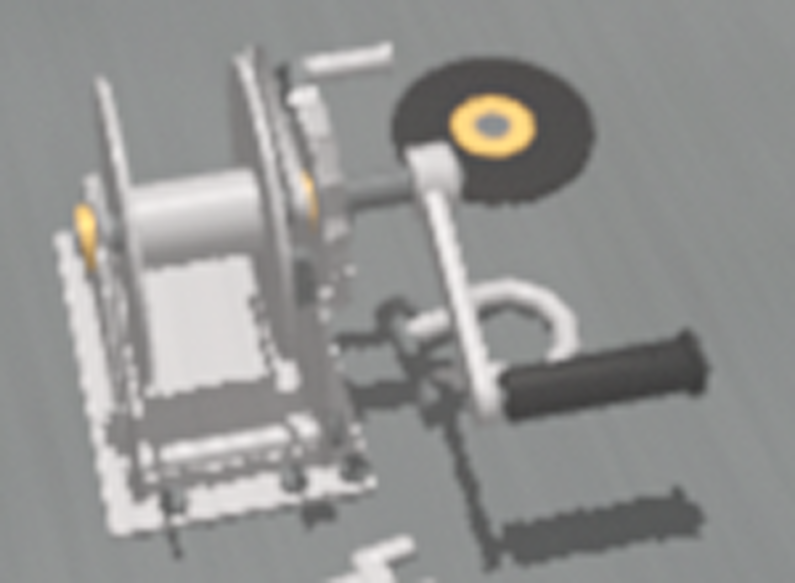

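View pics/zt.png

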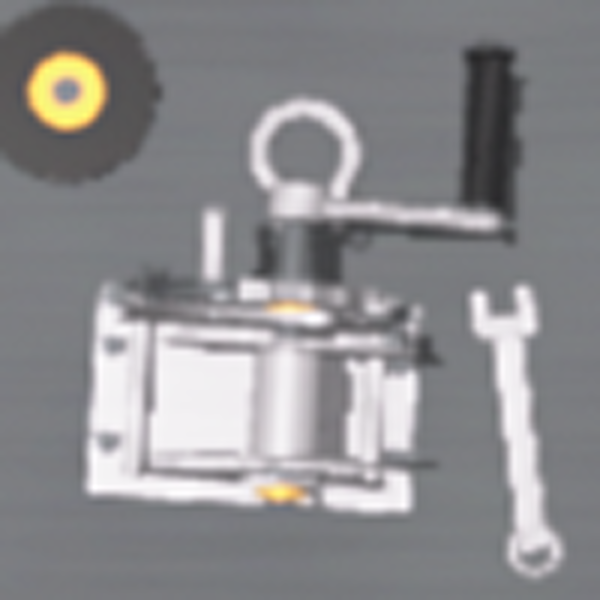

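The pin runs from (307,65) to (390,50) in the side zoom and (213,280) to (213,210) in the top zoom. The handle runs from (507,393) to (700,362) in the side zoom and (486,207) to (490,52) in the top zoom. The pawl is in and the crank points to -y, slightly below level. Next I'll triangulate these.

```bash
cat > h.py <<'E'
import numpy as np,cv2
from cell import viewer,status
def ray(n,px):
    m=viewer.camera_model(n);T=m["cam_to_world"];k=m["k1"]
    d=cv2.undistortPoints(np.array([[px]],float),m["K"],np.array([k,0,0,0.]))[0,0]
    v=T[:3,:3]@np.r_[d,1];return T[:3,3],v/np.linalg.norm(v)
def tri(s,t):
    o1,a=ray("side",s);o2,b=ray("top",t)
    q=np.linalg.lstsq(np.c_[a,-b],o2-o1,rcond=None)[0]
    p1,p2=o1+q[0]*a,o2+q[1]*b;return (p1+p2)/2,np.linalg.norm(p1-p2)
def proj(n,P):
    m=viewer.camera_model(n);c=np.linalg.inv(m["cam_to_world"])@np.r_[P,1]
    x=c[:2]/c[2];x=x*(1+m["k1"]*(x@x));return m["K"][:2,:2]@x+m["K"][:2,2]
E
python3 - <<'E'
from h import *
np.set_printoptions(precision=4,suppress=True)
S=lambda p:(250+(p[0]+.5)/5.3-.5,180+(p[1]+.5)/5.3-.5)
T=lambda p:(295+(p[0]+.5)/6-.5,160+(p[1]+.5)/6-.5)
for n,s,t in[("pin out",(390,52),(213,210)),("pin mid",(348,59),(213,245)),("hand in",(507,393),(486,207)),("hand out",(698,362),(490,52)),
 ("base --",(110,533),(412,511)),("base -+",(57,235),(88,491)),("hub",(435,152),(299,200)),("bronze-x",(88,237),(282,492)),("disc",(492,126),(67,91))]:
    print(n,*tri(S(s),T(t)))
E
```

```text
pin out [0.5199 0.0205 0.169 ] 0.0006091547531746208
pin mid [0.4995 0.0206 0.1697] 0.0006491001896569085
hand in [ 0.5283 -0.1409  0.0979] 0.0004767145161217374
hand out [ 0.6211 -0.1446  0.0931] 0.0003600093548855149
base -- [ 0.3456 -0.1037  0.0103] 0.0031148539981620447
base -+ [0.3582 0.0974 0.0065] 0.0012250231973487808
hub [ 0.5278 -0.0288  0.1461] 0.0005349547579447597
bronze-x [ 0.3606 -0.0192  0.1272] 0.0010802318782353391
disc [0.6098 0.1118 0.0053] 0.001992707765488995
```

```bash
cat >> h.py <<'E'
from scipy.spatial.transform import Rotation as R
np.set_printoptions(precision=4,suppress=True)
O=np.array([.427,-.0225,0]);YAW=-.055;RW=R.from_euler("z",YAW).as_matrix()
W=lambda p:O+RW@np.array(p)          # winch -> world
V=lambda p:RW.T@(np.array(p)-O)      # world -> winch
def hand(el,x=.158): return W([x,-.115*np.cos(np.radians(el)),.125+.115*np.sin(np.radians(el))-.019])
def pin(a): return W([.071,.0796+.0528*np.cos(np.radians(a)),.1234+.0528*np.sin(np.radians(a))-.019])
def st():
    s=status.observe();print("t",s["t"],"tcp",s["ee_pos"],"F",s["force"],"w",s["gripper_width"],"q",s["joint_pos"]);return s
E
python3 - <<'E'
from h import *
s=st();M=R.from_rotvec(s["eef_rot"]).as_matrix();print(M)
y=M[:,1];a=np.arctan2(y[1],y[0]);t=YAW+np.pi/2
print("yaw change",[(t-a+k*np.pi) for k in(-1,0,1)])
print(hand(-14.8),hand(-14.8)-s["ee_pos"], hand(-26))
E
```

```text
t 0.1 tcp [0.1843 0.544  0.2302] F [-0.426  -1.1916  0.4061] w 0.08543126186594954 q [ 1.0935  0.2074  1.5428  0.      1.3935 -0.1505]
[[-0.9471  0.321  -0.001 ]
 [ 0.321   0.9471 -0.0019]
 [ 0.0003 -0.0021 -1.    ]]
yaw change [np.float64(-2.8698181213981617), np.float64(0.2717745321916314), np.float64(3.4133671857814245)]
[ 0.5786 -0.1422  0.0766] [ 0.3944 -0.6862 -0.1536] [ 0.5791 -0.1344  0.0556]
```

Call:
jog_arm:
  dr:
    - [0,0,0.0151]
    - [0,0,0.0151]
    - [0,0,0.0151]
    - [0,0,0.0151]
    - [0,0,0.0151]
    - [0,0,0.0151]
    - [0,0,0.0151]
    - [0,0,0.0151]
    - [0,0,0.0151]
    - [0,0,0.0151]
    - [0,0,0.0151]
    - [0,0,0.0151]
    - [0,0,0.0151]
    - [0,0,0.0151]
    - [0,0,0.0151]
    - [0,0,0.0151]
    - [0,0,0.0151]
    - [0,0,0.0151]
    - [0,0,0]
    - [0,0,0]
  travel:
    - [0.022,-0.038,0.012]
    - [0.022,-0.038,0.012]
    - [0.022,-0.038,0.012]
    - [0.022,-0.038,0.012]
    - [0.022,-0.038,0.012]
    - [0.022,-0.038,0.01]
    - [0.022,-0.038,0]
    - [0.022,-0.038,0]
    - [0.022,-0.038,0]
    - [0.022,-0.038,0]
    - [0.022,-0.038,0]
    - [0.022,-0.038,0]
    - [0.022,-0.038,0]
    - [0.022,-0.038,0]
    - [0.022,-0.038,-0.025]
    - [0.022,-0.038,-0.025]
    - [0.022,-0.038,-0.025]
    - [0.02,-0.04,-0.025]
    - [0,0,0]
    - [0,0,0]
  grip: [0.085,0.085,0.085,0.085,0.085,0.085,0.085,0.085,0.085,0.085,0.085,0.085,0.085,0.085,0.085,0.085,0.06,0.06,0.06,0.06]
  newtons: 40

```text
t: 2.1
ee_pos: [0.5764, -0.1397, 0.2004]
eef_rot: [-0.089, -3.136, -0.003]
force: [-0.0, -0.1, 0.4]
gripper_width: 0.06
gripper_force: 0.0
```

Call:
jog_arm:
  dr:
    - [0,0,0]
    - [0,0,0]
    - [0,0,0]
    - [0,0,0]
    - [0,0,0]
    - [0,0,0]
    - [0,0,0]
    - [0,0,0]
    - [0,0,0]
    - [0,0,0]
  travel:
    - [0.002,-0.0025,-0.03]
    - [0,0,-0.03]
    - [0,0,-0.03]
    - [0,0,-0.024]
    - [0,0,-0.01]
    - [0,0,0]
    - [0,0,0]
    - [0,0,0]
    - [0,0,0]
    - [0,0,0]
  grip: [0.06,0.06,0.06,0.06,0.06,0.06,0.02,0.02,0.02,0.02]
  newtons: 40

```text
t: 3.1
ee_pos: [0.581, -0.1416, 0.0808]
eef_rot: [0.086, 3.137, -0.0]
force: [-0.1, 3.6, 6.7]
gripper_width: 0.0247
gripper_force: 39.1
```

Call:
jog_arm:
  dr:
    - [0,0,0]
    - [0,0,0]
    - [0,0,0]
    - [0,0,0]
    - [0,0,0]
    - [0,0,0]
    - [0,0,0]
    - [0,0,0]
    - [0,0,0]
    - [0,0,0]
    - [0,0,0]
    - [0,0,0]
  travel:
    - [0,0.0006,-0.0021]
    - [0,0.0006,-0.0021]
    - [0,0.0007,-0.0021]
    - [0,0.0007,-0.0021]
    - [0,0.0007,-0.0021]
    - [0,0.0008,-0.0021]
    - [0,0.0008,-0.0021]
    - [0,0.0009,-0.0021]
    - [0,0.0009,-0.0021]
    - [0,0.0009,-0.0021]
    - [0,0,0]
    - [0,0,0]
  grip: [0.02,0.02,0.02,0.02,0.02,0.02,0.02,0.02,0.02,0.02,0.02,0.02]

```text
t: 4.3
ee_pos: [0.5814, -0.1337, 0.0608]
eef_rot: [0.086, 3.136, 0.001]
force: [-1.2, 3.5, 10.8]
gripper_width: 0.0247
gripper_force: 39.7
```

```bash
python3 - <<'E'
from h import *
s=st();p=V(s["ee_pos"]+[0,0,.019]);print(p,np.degrees(np.arctan2(p[2]-.125,-p[1])),np.hypot(p[1],p[2]-.125))
a=viewer.capture("side")[180:290,250:400];b=viewer.capture("top")[160:260,295:395]
z=lambda i,f:cv2.cvtColor(cv2.resize(i,None,fx=f,fy=f,interpolation=cv2.INTER_CUBIC),cv2.COLOR_RGB2BGR)
cv2.imwrite("pics/z1.png",np.hstack([z(a,4)[:400,:400],z(b,4)]))
E
```

```text
t 4.3 tcp [ 0.5814 -0.1337  0.0608] F [-1.1766  3.4931 10.8398] w 0.024735884363146374 q [-0.372   0.437   1.6238  0.0021  1.077  -1.8887]
[ 0.1603 -0.1026  0.0798] -23.784199354364212 0.11208174026035217
```

View pics/z1.png

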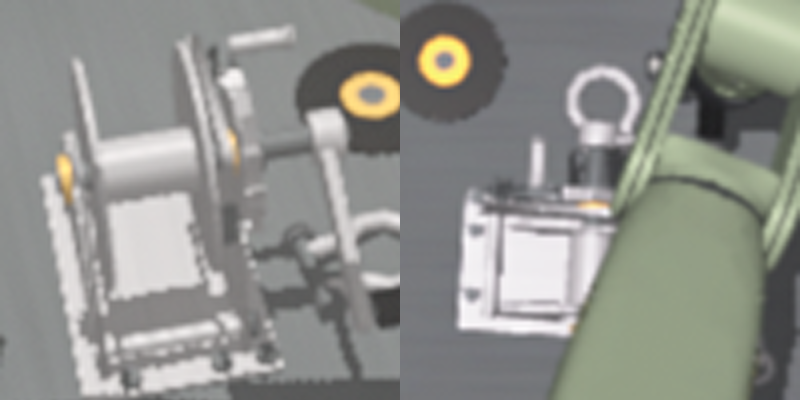

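The pawl is still in, with its pin at about (262,38) in the left panel. The dark clamp on the flange has moved from side pixel (307,233) to about (308,236). I'll measure the drum angle from the clamp blob.

```bash
cat >> h.py <<'E'
def clamp(im,el0,r=5):
    """dark blob centroid near predicted clamp (degrees to -y of top el0); returns pixel and angle fit"""
    P=lambda a:proj("side",W([.025,-.064*np.sin(np.radians(a)),.125+.064*np.cos(np.radians(a))]))
    c=P(el0);g=cv2.cvtColor(im,cv2.COLOR_RGB2GRAY).astype(float)
    x0,y0=np.round(c).astype(int);yy,xx=np.mgrid[y0-r:y0+r+1,x0-r:x0+r+1]
    w=np.clip(115-g[y0-r:y0+r+1,x0-r:x0+r+1],0,None)
    q=np.array([(w*xx).sum(),(w*yy).sum()])/max(w.sum(),1)
    A=np.arange(-40,130,.2);return c,q,A[np.argmin([np.linalg.norm(P(a)-q) for a in A])],w.sum()
E
python3 - <<'E'
from h import *
i0=cv2.imread("pics/side0.png")[:,:,::-1].copy();i1=viewer.capture("side")
print(cv2.cvtColor(i0,cv2.COLOR_RGB2GRAY)[226:242,300:316])
print(cv2.cvtColor(i1,cv2.COLOR_RGB2GRAY)[226:244,300:316])
for a in (73.5,80):print(*clamp(i0,a))
for a in (80,84,88):print(*clamp(i1,a))
E
```

```text
[[127 129 153 176 164 137 136 133 128 126 128 133 136 133 133 137]
 [128 127 146 171 169 147 146 141 134 129 128 131 134 134 136 141]
 [126 127 139 162 162 140 136 132 131 132 129 130 136 139 139 142]
 [126 126 135 156 155 126 111 111 120 129 128 131 136 138 136 140]
 [126 127 132 151 153 120 103 101 109 122 128 130 134 134 140 163]
 [125 126 128 147 151 122 103 103 107 118 127 129 141 143 137 164]
 [124 126 126 144 147 120 103 103 107 116 126 129 142 146 130 136]
 [125 126 127 140 146 122 103 102 100 111 127 134 136 134 132 136]
 [125 126 127 139 144 125 102 101 102 116 151 175 164 134 132 135]
 [125 126 127 136 141 123 103 100 102 121 166 188 168 136 132 135]
 [126 125 127 133 137 124 104 103 104 115 145 157 138 132 134 132]
 [128 126 127 131 137 128 110 112 117 125 141 144 138 136 136 139]
 [127 126 127 130 135 131 121 124 127 135 158 168 152 141 142 145]
 [126 125 126 130 135 133 128 129 127 129 164 179 159 147 146 148]
 [142 129 126 129 134 132 127 128 128 128 150 163 150 148 148 148]
 [159 129 125 129 134 132 127 129 127 125 132 140 144 148 148 147]]
[[127 129 151 161 137 126 1
[... 1339 characters left out ...]
35.0254] 82.40000000000174 511.0Traceback (most recent call last):
  File "<stdin>", line 6, in <module>
  File "h.py", line 30, in clamp
    A=np.arange(-40,130,.2);return c,q,A[np.argmin([np.linalg.norm(P(a)-q) for a in A])],w.sum()
                                                                   ~^^^
  File "h.py", line 25, in <lambda>
    P=lambda a:proj("side",W([.025,-.064*np.sin(np.radians(a)),.125+.064*np.cos(np.radians(a))]))
               ~~~~^^^^^^^^^^^^^^^^^^^^^^^^^^^^^^^^^^^^^^^^^^^^^^^^^^^^^^^^^^^^^^^^^^^^^^^^^^^^^^
  File "h.py", line 12, in proj
    m=viewer.camera_model(n);c=np.linalg.inv(m["cam_to_world"])@np.r_[P,1]
ValueError: time passes only in moves, steps and waits
```

Call:
jog_arm:
  dr:
    - [0,0,0]
    - [0,0,0]
    - [0,0,0]
    - [0,0,0]
    - [0,0,0]
    - [0,0,0]
  travel:
    - [0,0.0009,-0.0019]
    - [0,0.0009,-0.0019]
    - [0,0.0009,-0.0018]
    - [0,0.0009,-0.0018]
    - [0,0,0]
    - [0,0,0]
  grip: [0.02,0.02,0.02,0.02,0.02,0.02]

```text
t: 5.05
ee_pos: [0.5817, -0.1299, 0.0537]
eef_rot: [0.087, 3.136, 0.001]
force: [-1.2, 6.6, 13.6]
gripper_width: 0.0244
gripper_force: 39.9
```

```bash
sed -i 's/^from cell.*/&\nfrom functools import lru_cache\nCM=lru_cache(None)(viewer.camera_model)/; s/m=viewer.camera_model(n)/m=CM(n)/' h.py; python3 - <<'E'
from h import *
s=st();p=V(s["ee_pos"]+[0,0,.019]);print(p,np.degrees(np.arctan2(p[2]-.125,-p[1])))
i1=viewer.capture("side")
print(cv2.cvtColor(i1,cv2.COLOR_RGB2GRAY)[228:246,304:310])
print(*clamp(i1,84,8))
E
```

```text
t 5.05 tcp [ 0.5817 -0.1299  0.0537] F [-1.1868  6.6459 13.5533] w 0.024378144448708738 q [-0.3661  0.4458  1.6286  0.0027  1.0632 -1.883 ]
[ 0.1603 -0.0987  0.0727] -27.900802317037595
[[135 127 125 126 124 124]
 [136 127 125 125 122 124]
 [137 128 126 125 124 124]
 [137 129 120 123 123 124]
 [134 119 105 108 113 119]
 [134 114  95  95  98 112]
 [137 117  97  97  94 109]
 [136 117  96  95  98 112]
 [135 120  97  96  98 119]
 [136 126  96  94  98 122]
 [136 124  95  94  96 121]
 [136 123  96  94  94 110]
 [134 123  97  94  97 108]
 [132 123 100 100 108 116]
 [132 128 117 116 122 124]
 [130 130 126 127 127 126]
 [130 129 126 127 127 126]
 [128 129 126 127 126 127]]
[307.4892 235.5756] [308.2415 237.6815] 90.80000000000186 650.0
```

Call:
jog_arm:
  dr:
    - [0,0,0]
    - [0,0,0]
    - [0,0,0]
    - [0,0,0]
    - [0,0,0]
    - [0,0,0]
    - [0,0,0]
    - [0,0,0]
    - [0,0,0]
    - [0,0,0]
    - [0,0,0]
    - [0,0,0]
  travel:
    - [0,0,0]
    - [0,0,0]
    - [0,0,0]
    - [0,0,0]
    - [0,0,0.02]
    - [0,0,0.03]
    - [0,0,0.04]
    - [0,0,0.04]
    - [0,0,0.03]
    - [0,0,0]
    - [0,0,0]
    - [0,0,0]
  grip: [0.05,0.055,0.055,0.055,0.055,0.055,0.055,0.055,0.04,0.04,0.04,0.04]

```text
t: 6.3
ee_pos: [0.5782, -0.1303, 0.2082]
eef_rot: [-0.087, -3.137, -0.002]
force: [-0.1, -0.4, 0.0]
gripper_width: 0.0398
gripper_force: 0.0
```

```bash
python3 - <<'E'
from h import *
s=st();p=s["ee_pos"]
i1=viewer.capture("side");print(cv2.cvtColor(i1,cv2.COLOR_RGB2GRAY)[228:246,306:309].T)
for a in(128,110,90,70,51):print(a,pin(a),pin(a)-p)
E
```

```text
t 6.3 tcp [ 0.5782 -0.1303  0.2082] F [-0.0924 -0.3941  0.049 ] w 0.039804257904799155 q [-0.3675  0.2649  1.5189 -0.0001  1.3614 -1.8831]
[[127 126 127 129 139 148 150 132 100  96  97  96  97 102 117 127 127 126]
 [125 126 125 129 139 146 144 127  98  94  94  95  95 100 117 127 127 126]
 [125 124 124 125 133 138 134 120 103  98  97  96  97 108 121 128 128 128]]
128 [0.5005 0.0206 0.146 ] [-0.0777  0.1509 -0.0622]
110 [0.5013 0.035  0.154 ] [-0.0769  0.1653 -0.0542]
90 [0.5023 0.0531 0.1572] [-0.0759  0.1833 -0.051 ]
70 [0.5033 0.0711 0.154 ] [-0.0749  0.2014 -0.0542]
51 [0.5041 0.0863 0.1454] [-0.0741  0.2165 -0.0628]
```

Call:
jog_arm:
  dr:
    - [0,0,0]
    - [0,0,0]
    - [0,0,0]
    - [0,0,0]
    - [0,0,0]
    - [0,0,0]
    - [0,0,0]
    - [0,0,0]
    - [0,0,0]
    - [0,0,0]
    - [0,0,0]
    - [0,0,0]
    - [0,0,0]
    - [0,0,0]
  travel:
    - [-0.015,0.03,0]
    - [-0.02,0.04,0]
    - [-0.02,0.04,0]
    - [-0.015,0.03,0]
    - [-0.008,0.011,0]
    - [0,0,0]
    - [0,0,0]
    - [0,0,-0.02]
    - [0,0,-0.02]
    - [0,0,-0.012]
    - [0,0,-0.006]
    - [0,0,0]
    - [0,0,0]
    - [0,0,0]
  grip: [0.04,0.04,0.04,0.04,0.04,0.04,0.04,0.04,0.04,0.04,0.04,0.018,0.018,0.018]
  newtons: 20

```text
t: 7.75
ee_pos: [0.5013, 0.0229, 0.1518]
eef_rot: [-0.087, -3.14, -0.009]
force: [1.0, 7.8, -6.4]
gripper_width: 0.0183
gripper_force: 3.9
```

```bash
python3 - <<'E'
from h import *
s=st();print(V(s["ee_pos"]))
a=viewer.capture("side")[160:260,250:350];b=viewer.capture("top")[160:260,285:385]
z=lambda i,f:cv2.cvtColor(cv2.resize(i,None,fx=f,fy=f,interpolation=cv2.INTER_CUBIC),cv2.COLOR_RGB2BGR)
cv2.imwrite("pics/z2.png",np.hstack([z(a,4),z(b,4)]))
E
```

```text
t 7.75 tcp [0.5013 0.0229 0.1518] F [ 1.0208  7.7803 -6.3724] w 0.018310042443050175 q [-0.1305  0.1345  1.8003  0.0059  1.2078 -1.6478]
[0.0717 0.0494 0.1518]
```

View pics/z2.png

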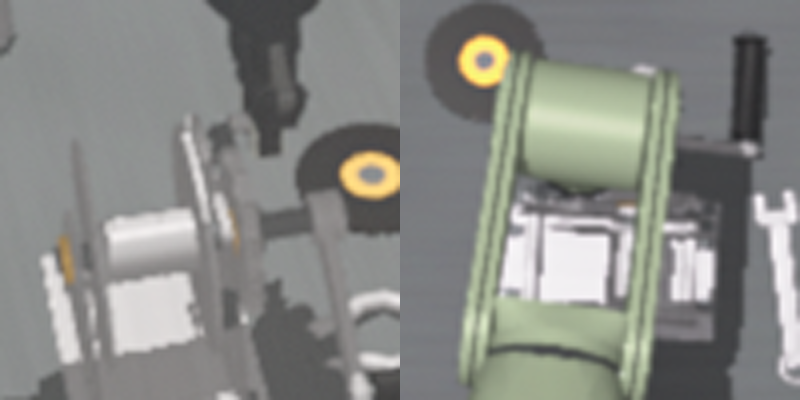

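The fingers surround the pin, and the 7.8 N of +y force says the pin sits about 3 mm further +y than I assumed. I'll recentre the tool before swinging the pawl.

Call:
jog_arm:
  dr:
    - [0,0,0]
    - [0,0,0]
    - [0,0,0]
    - [0,0,0]
  travel:
    - [0,0.0025,0]
    - [0,0.0025,0]
    - [0,0,0]
    - [0,0,0]
  grip: [0.018,0.018,0.018,0.018]

```text
t: 8.25
ee_pos: [0.5021, 0.0251, 0.153]
eef_rot: [0.086, 3.139, -0.001]
force: [-0.0, 0.6, -0.5]
gripper_width: 0.0182
gripper_force: 0.0
```

Call:
jog_arm:
  dr:
    - [0,0,0]
    - [0,0,0]
    - [0,0,0]
    - [0,0,0]
    - [0,0,0]
    - [0,0,0]
    - [0,0,0]
    - [0,0,0]
    - [0,0,0]
  travel:
    - [0.0002,0.0032,0.0019]
    - [0.0002,0.0033,0.0017]
    - [0.0002,0.0034,0.0014]
    - [0.0002,0.0035,0.0012]
    - [0.0002,0.0036,0.0009]
    - [0.0002,0.0036,0.0006]
    - [0.0002,0.0037,0.0004]
    - [0.0002,0.0037,0.0001]
    - [0,0,0]
  grip: [0.018,0.018,0.018,0.018,0.018,0.018,0.018,0.018,0.018]

```text
t: 9.15
ee_pos: [0.5029, 0.0541, 0.1603]
eef_rot: [-0.085, -3.14, -0.001]
force: [0.3, -1.2, 0.0]
gripper_width: 0.0179
gripper_force: 0.0
```

Call:
jog_arm:
  dr:
    - [0,0,0]
    - [0,0,0]
    - [0,0,0]
    - [0,0,0]
    - [0,0,0]
    - [0,0,0]
    - [0,0,0]
    - [0,0,0]
    - [0,0,0]
    - [0,0,0]
    - [0,0,0]
    - [0,0,0]
  travel:
    - [0.0002,0.0037,-0.0002]
    - [0.0002,0.0037,-0.0005]
    - [0.0002,0.0037,-0.0008]
    - [0.0002,0.0036,-0.0011]
    - [0.0002,0.0036,-0.0014]
    - [0.0002,0.0034,-0.0016]
    - [0.0002,0.0033,-0.0018]
    - [0.0002,0.0032,-0.002]
    - [0.0002,0.003,-0.0022]
    - [0,0.001,0]
    - [0,0,0]
    - [0,0,0]
  grip: [0.018,0.018,0.018,0.018,0.018,0.018,0.018,0.018,0.018,0.018,0.018,0.018]

```text
t: 10.35
ee_pos: [0.5049, 0.0856, 0.149]
eef_rot: [0.086, 3.14, -0.0]
force: [0.0, -0.9, -0.3]
gripper_width: 0.0185
gripper_force: 0.0
```

Call:
jog_arm:
  dr:
    - [0,0,0]
    - [0,0,0]
    - [0,0,0]
    - [0,0,0]
    - [0,0,0]
    - [0,0,0]
  travel:
    - [0,0.001,-0.0005]
    - [0,0.001,-0.0005]
    - [0,0.001,-0.0005]
    - [0,0.001,0]
    - [0,0,0]
    - [0,0,0]
  grip: [0.018,0.018,0.018,0.018,0.018,0.018]

```text
t: 10.95
ee_pos: [0.5048, 0.0897, 0.1474]
eef_rot: [0.086, 3.14, -0.0]
force: [-0.2, 0.6, -0.6]
gripper_width: 0.0185
gripper_force: 0.0
```

Call:
jog_arm:
  dr:
    - [0,0,0]
    - [0,0,0]
    - [0,0,0]
    - [0,0,0]
    - [0,0,0]
    - [0,0,0]
    - [0,0,0]
    - [0,0,0]
    - [0,0,0]
    - [0,0,0]
    - [0,0,0]
    - [0,0,0]
  travel:
    - [0,0,0]
    - [0,0,0]
    - [0,0,0.015]
    - [0,0,0.03]
    - [0,0,0.03]
    - [0.015,-0.04,0]
    - [0.015,-0.045,0]
    - [0.015,-0.045,0]
    - [0.015,-0.045,0]
    - [0.01,-0.04,0]
    - [0,0,0]
    - [0,0,0]
  grip: [0.03,0.03,0.03,0.04,0.04,0.06,0.06,0.06,0.06,0.06,0.06,0.06]

```text
t: 12.15
ee_pos: [0.5746, -0.1262, 0.2219]
eef_rot: [-0.09, -3.139, -0.001]
force: [1.0, 0.8, -1.1]
gripper_width: 0.0603
gripper_force: 0.0
```

```bash
python3 - <<'E'
from h import *
s=st()
a=viewer.capture("side")[170:270,250:400];b=viewer.capture("top")[160:260,285:385]
print("pin stop pred",proj("side",W([.07,.113,.165])),"in",proj("side",W([.07,.047,.165])))
g=viewer.capture("side");print(cv2.cvtColor(g,cv2.COLOR_RGB2GRAY)[228:246,306:309].T)
for e in(-28,46.7,58):print(e,hand(e),hand(e)-s["ee_pos"])
z=lambda i,f:cv2.cvtColor(cv2.resize(i,None,fx=f,fy=f,interpolation=cv2.INTER_CUBIC),cv2.COLOR_RGB2BGR)
cv2.imwrite("pics/z3.png",z(a,5))
E
```

```text
t 12.15 tcp [ 0.5746 -0.1262  0.2219] F [ 0.9728  0.7518 -1.0656] w 0.06031374933905465 q [-0.3636  0.2427  1.5175  0.0005  1.3825 -1.8772]
pin stop pred [309.8471 175.3235] in [315.3732 192.0655]
[[126 127 127 129 140 149 150 131 100  98  97  98  98 101 116 127 127 126]
 [125 125 126 129 139 145 144 126  99  95  96  94  95 101 116 126 128 128]
 [125 124 123 126 134 139 134 120 103  98  97  96  99 109 121 127 127 128]]
-28 [ 0.5792 -0.1326  0.052 ] [ 0.0045 -0.0063 -0.1699]
46.7 [ 0.5804 -0.1099  0.1897] [ 0.0058  0.0163 -0.0322]
58 [ 0.5814 -0.092   0.2035] [ 0.0068  0.0342 -0.0184]
```

View pics/z3.png

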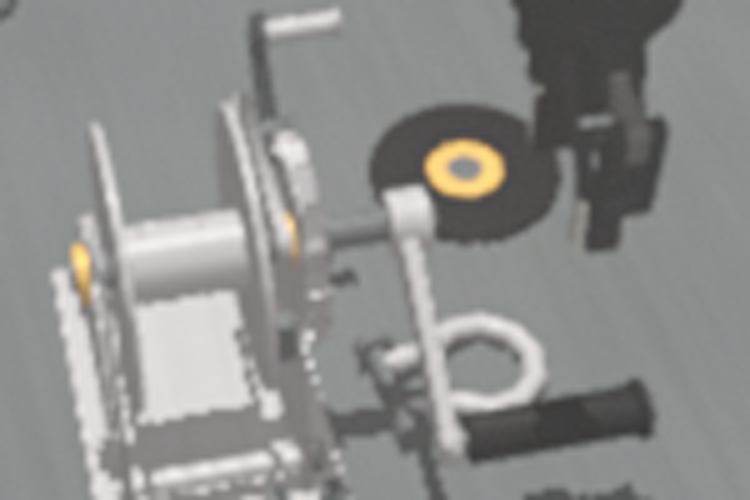

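The pawl is laid back: the pin middle is at side pixel (310.6,174.4), against a predicted (309.8,175.3). The handle middle is at about (362,254). Now I'll get the crank angle from the handle mask.

```bash
cat >> h.py <<'E'
def handle_el(im,lo,hi):
    """crank elevation by nearest predicted handle centre to centroid of dark handle blob"""
    g=cv2.cvtColor(im,cv2.COLOR_RGB2GRAY);A=np.arange(lo,hi,.1)
    P=np.array([proj("side",W([.155,-.115*np.cos(np.radians(a)),.125+.115*np.sin(np.radians(a))])) for a in A])
    n,_,s,c=cv2.connectedComponentsWithStats((g<62).astype(np.uint8))
    out=[(np.linalg.norm(P-c[i],axis=1).min(),A[np.linalg.norm(P-c[i],axis=1).argmin()],s[i,4],c[i]) for i in range(1,n) if s[i,4]>60]
    return sorted(out,key=lambda o:o[0])[:2]
E
python3 - <<'E'
from h import *
i0=cv2.imread("pics/side0.png")[:,:,::-1].copy()
print(handle_el(i0,-40,10));print(handle_el(viewer.capture("side"),-50,10))
E
```

```text
[(np.float64(235.41304236961403), np.float64(-40.0), np.int32(728), array([128.7802, 209.1099])), (np.float64(255.55333108337322), np.float64(-40.0), np.int32(150), array([104.4333, 243.4667]))]
[(np.float64(240.31686043152442), np.float64(-50.0), np.int32(132), array([118.0379, 237.9394])), (np.float64(283.41479228969575), np.float64(-50.0), np.int32(937), array([ 75.1985, 232.7673]))]
```

```bash
sed -i 's/g<62/g<TH/; s/def handle_el(im,lo,hi)/def handle_el(im,lo,hi,TH=75)/' h.py
python3 - <<'E'
from h import *
i0=cv2.imread("pics/side0.png")[:,:,::-1].copy();i1=viewer.capture("side")
print(cv2.cvtColor(i0,cv2.COLOR_RGB2GRAY)[242:262:2,365])
for TH in(70,78,85):print(TH,handle_el(i0,-40,10,TH)[:1],handle_el(i1,-50,10,TH)[:1])
E
```

```text
[143 144  93  86  78  71  64 115 144 143]
70 [(np.float64(2.677170736759821), np.float64(-21.79999999999974), np.int32(88), array([365.0341, 253.875 ]))] [(np.float64(1.1919748232303315), np.float64(-32.699999999999754), np.int32(182), array([361.5879, 255.4341]))]
78 [(np.float64(2.1907884704617353), np.float64(-17.699999999999683), np.int32(208), array([365.2788, 252.2548]))] [(np.float64(1.1174557566001684), np.float64(-27.59999999999968), np.int32(270), array([362.6667, 254.5   ]))]
85 [(np.float64(2.069588786097156), np.float64(-14.999999999999645), np.int32(294), array([365.534 , 251.2347]))] [(np.float64(0.2929034995667197), np.float64(-28.8999999999997), np.int32(325), array([361.8523, 254.1446]))]
```

Call:
jog_arm:
  dr:
    - [0,0,0]
    - [0,0,0]
    - [0,0,0]
    - [0,0,0]
    - [0,0,0]
    - [0,0,0]
    - [0,0,0]
    - [0,0,0]
    - [0,0,0]
    - [0,0,0]
    - [0,0,0]
    - [0,0,0]
  travel:
    - [0.006,-0.005,-0.02]
    - [0,0,-0.04]
    - [0,0,-0.04]
    - [0,0,-0.04]
    - [0,0,-0.02]
    - [0,0,-0.008]
    - [0,0,0]
    - [0,0,0]
    - [0,0,0]
    - [0,0,0]
    - [0,0,0]
    - [0,0,0]
  grip: [0.06,0.06,0.06,0.06,0.06,0.06,0.06,0.02,0.02,0.02,0.02,0.02]
  newtons: 50

```text
t: 13.6
ee_pos: [0.5825, -0.1299, 0.0565]
eef_rot: [0.087, 3.137, 0.001]
force: [0.5, 5.5, 7.0]
gripper_width: 0.024
gripper_force: 49.5
```

```bash
python3 - <<'E'
from h import *
s=st();p=V(s["ee_pos"]+[0,0,.019]);print(p,np.degrees(np.arctan2(p[2]-.125,-p[1])))
H=np.array([hand(e) for e in np.arange(-28,52.1,4)]);print(np.round(np.diff(H,axis=0)*1000,1).tolist())
E
```

```text
t 13.6 tcp [ 0.5825 -0.1299  0.0565] F [0.5107 5.4846 6.958 ] w 0.024019935487751463 q [-0.3653  0.4437  1.6247  0.002   1.0698 -1.8818]
[ 0.1612 -0.0987  0.0755] -26.649829240144193
[[-0.2, -3.5, 7.2], [-0.2, -3.0, 7.4], [-0.1, -2.5, 7.6], [-0.1, -1.9, 7.8], [-0.1, -1.4, 7.9], [-0.0, -0.8, 8.0], [-0.0, -0.3, 8.0], [0.0, 0.3, 8.0], [0.0, 0.8, 8.0], [0.1, 1.4, 7.9], [0.1, 1.9, 7.8], [0.1, 2.5, 7.6], [0.2, 3.0, 7.4], [0.2, 3.5, 7.2], [0.2, 4.0, 7.0], [0.2, 4.5, 6.7], [0.3, 4.9, 6.3], [0.3, 5.4, 6.0], [0.3, 5.8, 5.6], [0.3, 6.1, 5.2]]
```

Call:
jog_arm:
  dr:
    - [0,0,0]
    - [0,0,0]
    - [0,0,0]
    - [0,0,0]
    - [0,0,0]
    - [0,0,0]
    - [0,0,0]
    - [0,0,0]
    - [0,0,0]
    - [0,0,0]
    - [0,0,0]
    - [0,0,0]
    - [0,0,0]
    - [0,0,0]
    - [0,0,0]
    - [0,0,0]
    - [0,0,0]
    - [0,0,0]
    - [0,0,0]
    - [0,0,0]
  travel:
    - [0,-0.0018,0.0036]
    - [-0.0001,-0.0017,0.0036]
    - [0,-0.0015,0.0037]
    - [-0.0001,-0.0015,0.0037]
    - [0,-0.0013,0.0038]
    - [-0.0001,-0.0012,0.0038]
    - [0,-0.001,0.0039]
    - [-0.0001,-0.0009,0.0039]
    - [0,-0.0007,0.004]
    - [-0.0001,-0.0007,0.0039]
    - [0,-0.0004,0.004]
    - [0,-0.0004,0.004]
    - [0,-0.0002,0.004]
    - [0,-0.0001,0.004]
    - [0,0.0001,0.004]
    - [0,0.0002,0.004]
    - [0,0.0004,0.004]
    - [0,0.0004,0.004]
    - [0,0.0007,0.004]
    - [0,0,0]
  grip: [0.02,0.02,0.02,0.02,0.02,0.02,0.02,0.02,0.02,0.02,0.02,0.02,0.02,0.02,0.02,0.02,0.02,0.02,0.02,0.02]

```text
t: 15.6
ee_pos: [0.5816, -0.1456, 0.1279]
eef_rot: [0.087, 3.137, -0.01]
force: [5.4, -8.3, -6.9]
gripper_width: 0.0241
gripper_force: 50.2
```

```bash
python3 - <<'E'
from h import *
s=st();p=V(s["ee_pos"]+[0,0,.019]);print(p,np.degrees(np.arctan2(p[2]-.125,-p[1])),np.hypot(p[1],p[2]-.125))
E
```

```text
t 15.6 tcp [ 0.5816 -0.1456  0.1279] F [ 5.4485 -8.3205 -6.944 ] w 0.024146548477274935 q [-0.387   0.3549  1.5792 -0.0052  1.2016 -1.9007]
[ 0.1611 -0.1144  0.1469] 10.823166827522037 0.11652047738632297
```

Call:
jog_arm:
  dr:
    - [0,0,0]
    - [0,0,0]
    - [0,0,0]
    - [0,0,0]
    - [0,0,0]
    - [0,0,0]
    - [0,0,0]
    - [0,0,0]
    - [0,0,0]
    - [0,0,0]
    - [0,0,0]
    - [0,0,0]
    - [0,0,0]
    - [0,0,0]
    - [0,0,0]
    - [0,0,0]
  travel:
    - [0.001,-0.0005,0.0039]
    - [0.0005,-0.0004,0.0039]
    - [0,0.0004,0.0039]
    - [0,0.0011,0.0038]
    - [0,0.0013,0.0038]
    - [0,0.0014,0.0037]
    - [0,0.0015,0.0037]
    - [0.0001,0.0016,0.0036]
    - [0.0001,0.0018,0.0036]
    - [0.0001,0.0019,0.0035]
    - [0.0001,0.0021,0.0035]
    - [0.0001,0.0022,0.0034]
    - [0.0001,0.0023,0.0033]
    - [0.0001,0.0024,0.0032]
    - [0.0001,0.0025,0.0031]
    - [0,0,0]
  grip: [0.02,0.02,0.02,0.02,0.02,0.02,0.02,0.02,0.02,0.02,0.02,0.02,0.02,0.02,0.02,0.02]

```text
t: 17.2
ee_pos: [0.5829, -0.1254, 0.1823]
eef_rot: [0.088, 3.139, -0.015]
force: [1.0, -11.0, -2.7]
gripper_width: 0.0242
gripper_force: 50.6
```

```bash
python3 - <<'E'
from h import *
s=st();p=V(s["ee_pos"]+[0,0,.019]);print(p,np.degrees(np.arctan2(p[2]-.125,-p[1])),np.hypot(p[1],p[2]-.125))
i=viewer.capture("side")
for a in(8,12,16,20,25):print(a,*clamp(i,a,5))
cv2.imwrite("pics/z4.png",cv2.cvtColor(cv2.resize(i[180:255,260:360],None,fx=8,fy=8,interpolation=cv2.INTER_CUBIC),cv2.COLOR_RGB2BGR))
E
```

```text
t 17.2 tcp [ 0.5829 -0.1254  0.1823] F [  0.9998 -11.0092  -2.7063] w 0.024167744735322357 q [-0.3524  0.2913  1.5413 -0.0089  1.3044 -1.8652]
[ 0.1613 -0.0942  0.2013] 39.01918192378891 0.12121772161876818
8 [302.3595 203.5385] [304. 201.] 2.4000000000006025 5.0
12 [302.7363 205.0209] [304. 201.] 2.4000000000006025 5.0
16 [303.1122 206.5799] [0. 0.] -40.0 0.0
20 [303.4849 208.207 ] [0. 0.] -40.0 0.0
25 [303.9434 210.3235] [303.4167 214.    ] 32.800000000001035 12.0
```

View pics/z4.png

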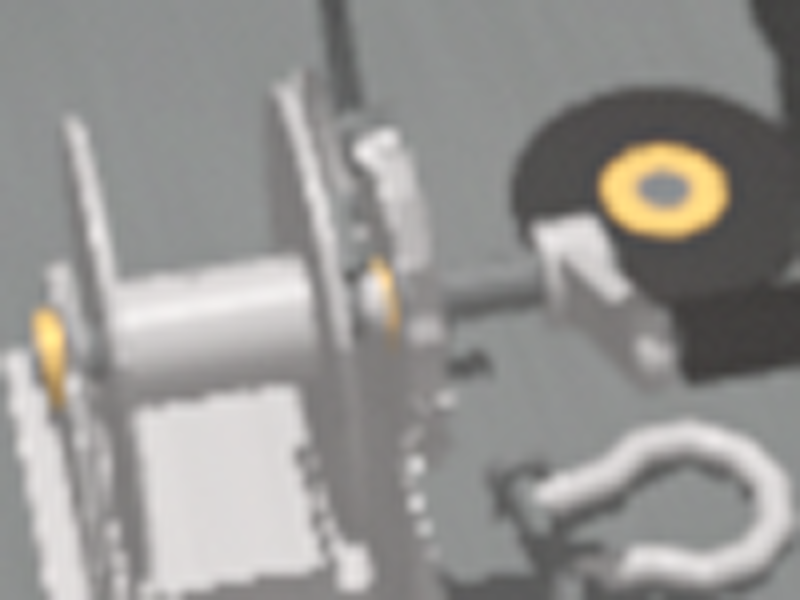

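The clamp block shows at about (303.5,209), roughly 23° short of the top, and the crank arm tip is at about (341.5,223.5). I'll cross-check those against the projected positions.

```bash
python3 - <<'E'
from h import *
for e in(32,34,36,38,40,42):
    c,s_=np.cos(np.radians(e)),np.sin(np.radians(e))
    print(e,proj("side",W([.090,-.115*c,.125+.115*s_])),proj("side",W([.110,-.115*c,.125+.115*s_])), proj("side",W([.20,-.115*c,.125+.115*s_])))
print(proj("side",W([.11,0,.125])),proj("side",W([.09,0,.125])))
i=viewer.capture("side");cv2.imwrite("pics/full4.png",i[:,:,::-1])
g=cv2.cvtColor(i,cv2.COLOR_RGB2GRAY);print(g[195:222,300:310])
E
```

```text
32 [337.625  226.1996] [345.9587 224.7564] [382.9009 218.3602]
34 [337.4268 224.5394] [345.7676 223.0997] [382.7411 216.7187]
36 [337.2145 222.8634] [345.5614 221.4273] [382.5618 215.0627]
38 [336.9884 221.1742] [345.3405 219.742 ] [382.3633 213.3946]
40 [336.7489 219.4744] [345.1051 218.0463] [382.1459 211.7171]
42 [336.4963 217.7668] [344.8556 216.343 ] [381.9099 210.0329]
[334.7502 213.2722] [327.1634 214.5525]
[[150 147 144 147 145 140 135 137 143 144]
 [157 153 141 127 135 151 166 191 201 177]
 [157 156 135 118 149 186 207 222 227 199]
 [149 162 142 121 182 224 225 211 206 190]
 [152 167 150 121 180 226 227 210 197 194]
 [152 168 160 126 131 179 210 218 209 207]
 [155 166 171 142 109 128 170 203 210 207]
 [161 159 178 164 136 124 138 186 210 209]
 [178 155 171 168 145 122 131 189 218 210]
 [200 158 158 153 136 125 130 183 213 207]
 [212 166 154 143 128 127 125 158 191 197]
 [218 173 152 137 118 123 124 141 181 195]
 [217 174 153 141 127 125 123 129 171 193]
 [213 190 156 149 157 155 132 126 154 181]
 [209 203 161 152 165 162 133 124 134 164]
 [195 199 163 150 145 139 130 124 130 160]
 [186 197 166 150 141 131 133 127 126 160]
 [178 196 167 153 141 128 148 154 133 170]
 [173 193 163 135 124 121 166 184 157 168]
 [162 190 168 109 111 155 198 215 196 157]
 [149 186 182 134 133 187 221 230 211 155]
 [141 182 191 162 145 185 218 220 200 152]
 [134 175 193 165 144 179 210 207 191 155]
 [129 169 192 162 133 166 191 190 181 156]
 [126 163 191 170 125 140 163 169 170 157]
 [127 152 183 171 115 120 138 149 153 148]
 [128 143 174 164 112 114 127 131 134 134]]
```

Call:
jog_arm:
  dr:
    - [0,0,0]
    - [0,0,0]
    - [0,0,0]
    - [0,0,0]
    - [0,0,0]
    - [0,0,0]
    - [0,0,0]
    - [0,0,0]
    - [0,0,0]
  travel:
    - [0.0001,0.0014,0.0028]
    - [0.0001,0.0015,0.0027]
    - [0.0001,0.0018,0.0026]
    - [0.0001,0.002,0.0025]
    - [0.0001,0.0021,0.0024]
    - [0.0001,0.0021,0.0023]
    - [0.0001,0.0022,0.0022]
    - [0,0,0]
    - [0,0,0]
  grip: [0.02,0.02,0.02,0.02,0.02,0.02,0.02,0.02,0.02]

```text
t: 18.2
ee_pos: [0.5836, -0.1113, 0.1992]
eef_rot: [0.088, 3.139, -0.011]
force: [2.6, -7.1, -5.7]
gripper_width: 0.0241
gripper_force: 50.4
```

```bash
python3 - <<'E'
from h import *
s=st();p=V(s["ee_pos"]+[0,0,.019]);print(p,np.degrees(np.arctan2(p[2]-.125,-p[1])),np.hypot(p[1],p[2]-.125))
E
```

```text
t 18.2 tcp [ 0.5836 -0.1113  0.1992] F [ 2.5929 -7.0686 -5.7345] w 0.024146347754744273 q [-0.3304  0.2718  1.5296 -0.0067  1.3366 -1.8437]
[ 0.1613 -0.08    0.2182] 49.35604110165034 0.12283654687264257
```

Call:
jog_arm:
  dr:
    - [0,0,0]
    - [0,0,0]
    - [0,0,0]
    - [0,0,0]
    - [0,0,0]
    - [0,0,0]
    - [0,0,0]
    - [0,0,0]
    - [0,0,0]
    - [0,0,0]
  travel:
    - [0,0,0]
    - [0,0,0]
    - [0,0,0]
    - [0,0,0.01]
    - [0,0,0.03]
    - [0,0,0.03]
    - [0.02,0,0.03]
    - [0.04,0,0.03]
    - [0,0,0]
    - [0,0,0]
  grip: [0.05,0.055,0.055,0.055,0.055,0.055,0.055,0.04,0.04,0.04]

```text
t: 19.2
ee_pos: [0.6439, -0.1071, 0.3308]
eef_rot: [0.085, 3.139, -0.001]
force: [-0.2, 0.6, -1.2]
gripper_width: 0.0402
gripper_force: 0.0
```

```bash
python3 - <<'E'
from h import *
st();i=viewer.capture("side")
z=cv2.cvtColor(cv2.resize(i[165:240,260:400],None,fx=5.7,fy=5.7,interpolation=cv2.INTER_CUBIC),cv2.COLOR_RGB2BGR)
cv2.imwrite("pics/z5.png",z)
for TH in(78,85):print(handle_el(i,20,70,TH)[:1])
for e in(43,47,51):print(e,*[proj("side",W([x,-.115*np.cos(np.radians(e)),.125+.115*np.sin(np.radians(e))])) for x in(.1085,.2015)])
for a in(0,8,12,16):print(a,[proj("side",W([.025,-.064*np.sin(np.radians(a))+k*.013*np.cos(np.radians(a)),.125+.064*np.cos(np.radians(a))+k*.013*np.sin(np.radians(a))])) for k in(-1,0,1)])
E
```

```text
t 19.2 tcp [ 0.6439 -0.1071  0.3308] F [-0.2101  0.5582 -1.1634] w 0.04022523253903969 q [-0.2972  0.3192  1.1995 -0.0002  1.6213 -1.8137]
[(np.float64(1.4498662053628986), np.float64(47.9000000000004), np.int32(443), array([361.2596, 208.3995]))]
[(np.float64(7.888322447181775), np.float64(53.500000000000476), np.int32(705), array([354.0667, 204.9631]))]
43 [344.1002 215.5957] [382.3951 209.0854]
47 [343.5471 212.1751] [381.8512 205.7077]
51 [342.9438 208.7622] [381.2384 202.341 ]
0 [array([302.6971, 204.5262]), array([301.6115, 200.8332]), array([300.5429, 197.1984])]
8 [array([303.4626, 207.7614]), array([302.3595, 203.5385]), array([301.2713, 199.3723])]
12 [array([303.839 , 209.4767]), array([302.7363, 205.0209]), array([301.6471, 200.6195])]
16 [array([304.2082, 211.2446]), array([303.1122, 206.5799]), array([302.028 , 201.9658])]
```

View pics/z5.png

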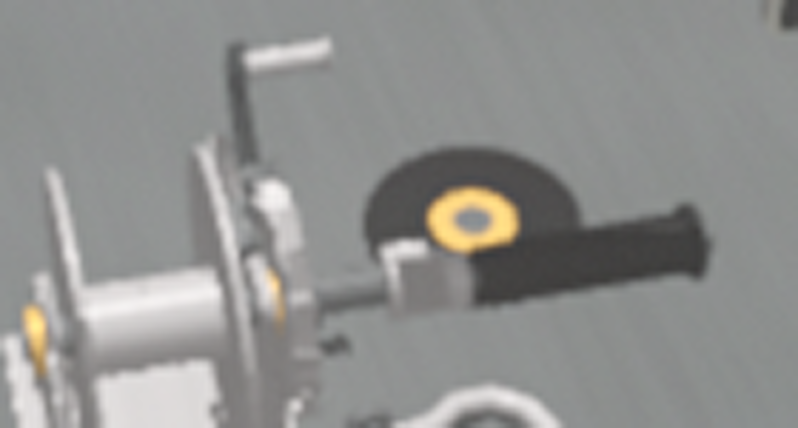

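The crank is now at about 46°, so the drum is about 13° short of the tooth and inside the window. The pawl is still on its stop, with the pin at (290,53) in the crop. Now I'll tip the pawl in.

Call:
jog_arm:
  dr:
    - [0,0,0]
    - [0,0,0]
    - [0,0,0]
    - [0,0,0]
    - [0,0,0]
    - [0,0,0]
    - [0,0,0]
    - [0,0,0]
    - [0,0,0]
    - [0,0,0]
    - [0,0,0]
    - [0,0,0]
    - [0,0,0]
    - [0,0,0]
    - [0,0,0]
  travel:
    - [-0.024,0.034,-0.005]
    - [-0.027,0.038,-0.02]
    - [-0.027,0.038,-0.025]
    - [-0.027,0.038,-0.025]
    - [-0.022,0.032,-0.02]
    - [-0.012,0.014,0]
    - [0,0,0]
    - [0,0,0]
    - [0,0,-0.03]
    - [0,0,-0.03]
    - [0,0,-0.018]
    - [0,0,-0.008]
    - [0,0,0]
    - [0,0,0]
    - [0,0,0]
  grip: [0.04,0.04,0.04,0.04,0.04,0.04,0.04,0.04,0.04,0.04,0.04,0.04,0.018,0.018,0.018]
  newtons: 20

```text
t: 20.75
ee_pos: [0.5092, 0.0817, 0.1534]
eef_rot: [0.087, 3.137, -0.0]
force: [0.1, 0.4, -0.3]
gripper_width: 0.0183
gripper_force: 0.2
```

Call:
jog_arm:
  dr:
    - [0,0,0]
    - [0,0,0]
    - [0,0,0]
    - [0,0,0]
    - [0,0,0]
    - [0,0,0]
    - [0,0,0]
    - [0,0,0]
    - [0,0,0]
    - [0,0,0]
    - [0,0,0]
    - [0,0,0]
    - [0,0,0]
  travel:
    - [-0.003,0,-0.002]
    - [-0.0015,0,-0.001]
    - [-0.0002,-0.0031,0.002]
    - [-0.0002,-0.0031,0.0018]
    - [-0.0002,-0.0031,0.0016]
    - [-0.0002,-0.0031,0.0014]
    - [-0.0002,-0.0031,0.0012]
    - [-0.0002,-0.0031,0.001]
    - [-0.0002,-0.0031,0.0007]
    - [-0.0002,-0.0031,0.0004]
    - [-0.0002,-0.0031,0.0001]
    - [-0.0002,-0.0031,0]
    - [0,0,0]
  grip: [0.018,0.018,0.018,0.018,0.018,0.018,0.018,0.018,0.018,0.018,0.018,0.018,0.018]

```text
t: 22.05
ee_pos: [0.501, 0.0505, 0.1587]
eef_rot: [-0.087, -3.14, 0.001]
force: [0.1, 0.1, 0.3]
gripper_width: 0.0179
gripper_force: 0.0
```

Call:
jog_arm:
  dr:
    - [0,0,0]
    - [0,0,0]
    - [0,0,0]
    - [0,0,0]
    - [0,0,0]
    - [0,0,0]
    - [0,0,0]
    - [0,0,0]
    - [0,0,0]
  travel:
    - [-0.0002,-0.0031,-0.0002]
    - [-0.0002,-0.0031,-0.0004]
    - [-0.0002,-0.0031,-0.0006]
    - [-0.0002,-0.0031,-0.0009]
    - [-0.0002,-0.0031,-0.0011]
    - [-0.0002,-0.0031,-0.0013]
    - [-0.0002,-0.0031,-0.0015]
    - [0,0,0]
    - [0,0,0]
  grip: [0.018,0.018,0.018,0.018,0.018,0.018,0.018,0.018,0.018]

```text
t: 22.95
ee_pos: [0.4996, 0.0291, 0.1528]
eef_rot: [-0.087, -3.14, 0.0]
force: [-0.0, 0.3, -0.4]
gripper_width: 0.0179
gripper_force: 0.2
```

Call:
jog_arm:
  dr:
    - [0,0,0]
    - [0,0,0]
    - [0,0,0]
    - [0,0,0]
    - [0,0,0]
  travel:
    - [0,-0.0015,-0.0008]
    - [0,-0.0015,-0.0008]
    - [0,-0.001,-0.0006]
    - [0,0,0]
    - [0,0,0]
  grip: [0.018,0.018,0.018,0.018,0.018]

```text
t: 23.45
ee_pos: [0.4998, 0.0253, 0.1507]
eef_rot: [0.086, 3.14, 0.0]
force: [-0.6, -0.1, -0.1]
gripper_width: 0.0181
gripper_force: 0.0
```

Call:
jog_arm:
  dr:
    - [0,0,0]
    - [0,0,0]
    - [0,0,0]
    - [0,0,0]
    - [0,0,0]
    - [0,0,0]
    - [0,0,0]
    - [0,0,0]
    - [0,0,0]
    - [0,0,0]
    - [0,0,0]
    - [0,0,0]
  travel:
    - [0,0,0]
    - [0,0,0]
    - [0,0,0]
    - [0,0,0.015]
    - [0,0,0.03]
    - [0,0,0.045]
    - [0,0,0.045]
    - [0.02,-0.03,0.01]
    - [0.03,-0.045,0]
    - [0.02,-0.03,0]
    - [0,0,0]
    - [0,0,0]
  grip: [0.022,0.028,0.035,0.04,0.04,0.04,0.055,0.055,0.055,0.055,0.055,0.055]

```text
t: 24.65
ee_pos: [0.5674, -0.0767, 0.2951]
eef_rot: [-0.089, -3.139, -0.001]
force: [0.3, -0.0, -0.2]
gripper_width: 0.0551
gripper_force: 0.0
```

```bash
python3 - <<'E'
from h import *
st();i=viewer.capture("side");j=viewer.capture("top")
z=lambda i,f:cv2.cvtColor(cv2.resize(i,None,fx=f,fy=f,interpolation=cv2.INTER_CUBIC),cv2.COLOR_RGB2BGR)
cv2.imwrite("pics/z6.png",z(i[165:240,260:400],5.7))
for a in(128,122,116,110,104):print(a,proj("side",pin(a)+[0,0,.019]))
E
```

```text
t 24.65 tcp [ 0.5674 -0.0767  0.2951] F [ 0.3078 -0.0083 -0.2358] w 0.05511597977215254 q [-0.2858  0.1603  1.4642  0.0005  1.5186 -1.8002]
128 [315.7464 191.9778]
122 [315.3478 189.8913]
116 [314.9243 187.8677]
110 [314.481  185.9318]
104 [314.0235 184.1068]
```

View pics/z6.png

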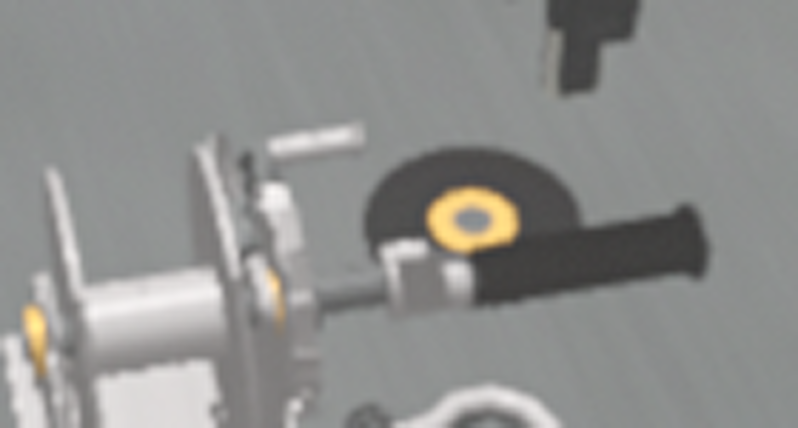

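Call:
jog_arm:
  dr:
    - [0,0,0]
    - [0,0,0]
    - [0,0,0]
    - [0,0,0]
    - [0,0,0]
    - [0,0,0]
    - [0,0,0]
    - [0,0,0]
    - [0,0,0]
    - [0,0,0]
    - [0,0,0]
    - [0,0,0]
    - [0,0,0]
  travel:
    - [0.01,-0.02,0]
    - [0.005,-0.014,-0.01]
    - [0,0,0]
    - [0,0,-0.03]
    - [0,0,-0.03]
    - [0,0,-0.02]
    - [0,0,-0.007]
    - [0,0,0]
    - [0,0,0]
    - [0,0,0]
    - [0,0,0]
    - [0,0,0]
    - [0,0,0]
  grip: [0.055,0.055,0.055,0.055,0.055,0.055,0.055,0.055,0.02,0.02,0.02,0.02,0.02]
  newtons: 50

```text
t: 26.05
ee_pos: [0.5836, -0.1114, 0.2006]
eef_rot: [0.087, 3.137, -0.003]
force: [-1.4, -3.6, 6.5]
gripper_width: 0.0241
gripper_force: 50.9
```

Call:
jog_arm:
  dr:
    - [0,0,0]
    - [0,0,0]
    - [0,0,0]
    - [0,0,0]
    - [0,0,0]
    - [0,0,0]
    - [0,0,0]
    - [0,0,0]
    - [0,0,0]
    - [0,0,0]
    - [0,0,0]
    - [0,0,0]
    - [0,0,0]
    - [0,0,0]
    - [0,0,0]
  travel:
    - [0,0.001,0.0012]
    - [0,0.001,0.0011]
    - [0,0.001,0.0011]
    - [0,0.001,0.001]
    - [0,0.001,0.001]
    - [0,0.001,0.001]
    - [0,0.001,0.0009]
    - [0,0.001,0.0009]
    - [0,0.001,0.0009]
    - [0,0.0011,0.0009]
    - [0,0.0011,0.0009]
    - [0,0.0011,0.0009]
    - [0,0.0011,0.0009]
    - [0,0,0]
    - [0,0,0]
  grip: [0.02,0.02,0.02,0.02,0.02,0.02,0.02,0.02,0.02,0.02,0.02,0.02,0.02,0.02,0.02]

```text
t: 27.55
ee_pos: [0.5841, -0.0999, 0.2108]
eef_rot: [0.088, 3.136, -0.008]
force: [5.5, -9.0, -4.5]
gripper_width: 0.0241
gripper_force: 49.9
```

Call:
jog_arm:
  dr:
    - [0,0,0]
    - [0,0,0]
    - [0,0,0]
    - [0,0,0]
    - [0,0,0]
    - [0,0,0]
    - [0,0,0]
    - [0,0,0]
    - [0,0,0]
  travel:
    - [0,0.0006,0.0005]
    - [0,0.0006,0.0005]
    - [0,0.0006,0.0005]
    - [0,0.0006,0.0005]
    - [0,0.0006,0.0005]
    - [0,0.0006,0.0004]
    - [0,0.0006,0.0004]
    - [0,0.0006,0.0004]
    - [0,0,0]
  grip: [0.02,0.02,0.02,0.02,0.02,0.02,0.02,0.02,0.02]

```text
t: 28.45
ee_pos: [0.5843, -0.0951, 0.2142]
eef_rot: [0.088, 3.136, -0.008]
force: [6.6, -10.1, -6.7]
gripper_width: 0.0239
gripper_force: 49.8
```

Call:
jog_arm:
  dr:
    - [0,0,0]
    - [0,0,0]
    - [0,0,0]
    - [0,0,0]
    - [0,0,0]
  travel:
    - [0,0.0006,0.0004]
    - [0,0.0006,0.0004]
    - [0,0.0006,0.0004]
    - [0,0,0]
    - [0,0,0]
  grip: [0.02,0.02,0.02,0.02,0.02]

```text
t: 28.95
ee_pos: [0.5844, -0.0943, 0.2149]
eef_rot: [0.088, 3.136, -0.011]
force: [7.5, -12.0, -8.1]
gripper_width: 0.024
gripper_force: 49.6
```

Call:
jog_arm:
  dr:
    - [0,0,0]
    - [0,0,0]
    - [0,0,0]
    - [0,0,0]
    - [0,0,0]
  travel:
    - [0,0.0006,0.0004]
    - [0,0.0006,0.0004]
    - [0,0.0006,0.0004]
    - [0,0,0]
    - [0,0,0]
  grip: [0.02,0.02,0.02,0.02,0.02]

```text
t: 29.45
ee_pos: [0.5843, -0.0935, 0.2154]
eef_rot: [0.089, 3.136, -0.014]
force: [9.3, -14.9, -11.8]
gripper_width: 0.0236
gripper_force: 49.7
```

```bash
python3 - <<'E'
from h import *
s=st();print(s["ee_pos"],s["moment"]);i=viewer.capture("side");cv2.imwrite("pics/full7.png",i[:,:,::-1])
cv2.imwrite("pics/z7.png",cv2.cvtColor(cv2.resize(i[165:240,270:370],None,fx=8,fy=8,interpolation=cv2.INTER_CUBIC),cv2.COLOR_RGB2BGR))
E
```

```text
t 29.45 tcp [ 0.5843 -0.0935  0.2154] F [  9.2781 -14.9472 -11.8237] w 0.023603634967645205 q [-0.301   0.251   1.521  -0.0075  1.3631 -1.8136]
[ 0.5843 -0.0935  0.2154] [-2.45   -1.5116  0.0686]
```

View pics/z7.png

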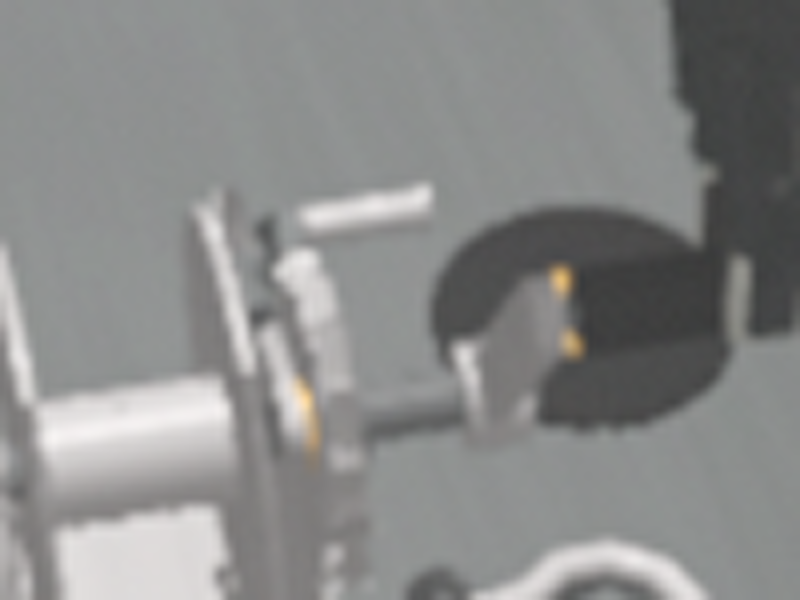

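The pawl looks home: the pin is at (315.8,190.9), as at the start. The clamp is near the top at about (302.7,199), and the tangential push is about 19 N. One more small nudge should confirm the seating.

Call:
jog_arm:
  dr:
    - [0,0,0]
    - [0,0,0]
    - [0,0,0]
    - [0,0,0]
  travel:
    - [0,0.0006,0.0003]
    - [0,0.0006,0.0003]
    - [0,0,0]
    - [0,0,0]
  grip: [0.02,0.02,0.02,0.02]

```text
t: 29.9
ee_pos: [0.5843, -0.0932, 0.2157]
eef_rot: [0.089, 3.136, -0.016]
force: [10.1, -16.7, -13.1]
gripper_width: 0.0242
gripper_force: 49.8
```

Call:
jog_arm:
  dr:
    - [0,0,0]
    - [0,0,0]
    - [0,0,0]
    - [0,0,0]
    - [0,0,0]
    - [0,0,0]
    - [0,0,0]
    - [0,0,0]
    - [0,0,0]
    - [0,0,0]
    - [0,0,0]
    - [0,0,0]
    - [0,0,0]
  travel:
    - [0,0,0]
    - [0,0,0]
    - [0,-0.002,0]
    - [0,-0.001,0]
    - [0,0,0.01]
    - [0,0,0.03]
    - [0,0,0.03]
    - [0.01,0,0.03]
    - [0.03,-0.01,0.03]
    - [0.03,-0.03,0]
    - [0.03,-0.03,0]
    - [0,0,0]
    - [0,0,0]
  grip: [0.04,0.055,0.06,0.06,0.06,0.06,0.06,0.06,0.06,0.06,0.06,0.06,0.06]

```text
t: 31.2
ee_pos: [0.6826, -0.1606, 0.3471]
eef_rot: [-0.087, -3.138, -0.002]
force: [0.9, 0.1, -0.1]
gripper_width: 0.0601
gripper_force: 0.0
```

```bash
python3 - <<'E'
from h import *
st();i=viewer.capture("side");j=viewer.capture("top")
z=lambda i,f:cv2.cvtColor(cv2.resize(i,None,fx=f,fy=f,interpolation=cv2.INTER_CUBIC),cv2.COLOR_RGB2BGR)
cv2.imwrite("pics/z8.png",np.hstack([z(i[165:240,270:370],5),z(j[170:245,305:365],5)]))
for n in("side","top"):print(n,proj(n,W([.025,0,.189])),proj(n,W([.07,.047,.165])),[proj(n,W([.155,-.115*np.cos(np.radians(e)),.125+.115*np.sin(np.radians(e))])) for e in(54,58,62)])
i0=cv2.imread("pics/side0.png").astype(int)[:,:,::-1];d=np.abs(i-i0).sum(2)>90;n,_,s,_=cv2.connectedComponentsWithStats(d.astype(np.uint8));print([r.tolist() for r in s[1:] if r[4]>25])
E
```

```text
t 31.2 tcp [ 0.6826 -0.1606  0.3471] F [ 0.8787  0.0521 -0.0771] w 0.060137052383963 q [-0.3545  0.429   1.0213  0.0005  1.6935 -1.8696]
side [301.6115 200.8332] [315.3732 192.0655] [array([361.7197, 203.008 ]), array([361.017 , 199.6867]), array([360.2665, 196.4334])]
top [343.5835 214.3954] [330.0634 200.6375] [array([366.8421, 175.2536]), array([364.9202, 174.9489]), array([362.8807, 174.6585])]
[[46, 0, 38, 3, 67], [98, 0, 391, 102, 17185], [98, 8, 37, 100, 1217], [0, 40, 166, 183, 7707], [423, 66, 10, 12, 66], [411, 78, 49, 101, 3099], [98, 141, 345, 197, 16078], [27, 191, 26, 8, 88], [358, 191, 25, 15, 236], [329, 198, 22, 51, 340], [58, 205, 39, 14, 249], [52, 212, 39, 12, 121], [51, 218, 49, 32, 1019], [337, 242, 47, 18, 436], [39, 267, 68, 51, 2286], [342, 266, 39, 13, 246], [340, 275, 43, 13, 267], [145, 306, 19, 19, 183], [97, 319, 47, 16, 458]]
```

View pics/z8.png

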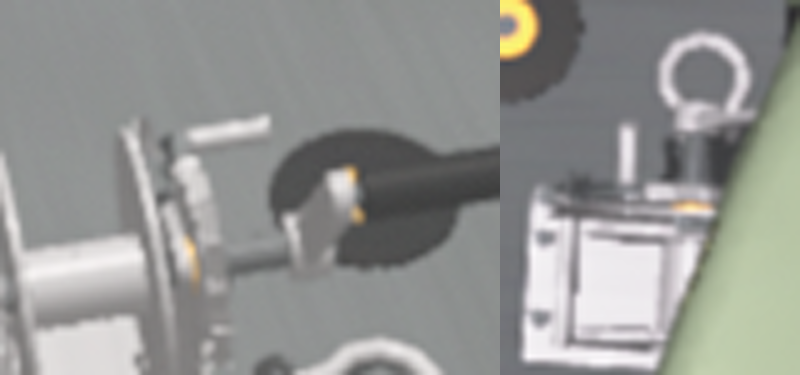

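```bash
python3 -c "
from cell import manip;print(manip.job_done())"
```

```text
the job is handed in; nothing more can be done
None
```

I backed the drum off three teeth and locked it on its pawl with the cable clamp at the top; the third tooth was pressed up with about 21 N at the handle, the gripper is clear, and the job was handed in at about 31 s.

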